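Rack three lapping discs by diameter behind sprung plungers

TASK

Put the three loose lapping discs back in the rack, each in the lane of its own diameter in front of the one already there: slide them flat along the bench, never lifting or tipping them, and push each fully home until the lane's sprung plunger has snapped out behind it. Do not disturb the amber, tools and other things lying about.

Things in the scene. Friction and masses are not known exactly. Their poses are not given: they have to be found in the camera images.
- lap_small_center (a point): centre of the loose small lap: a plain flat round lapping disc, 100 mm across and 14 mm thick, bright metal rim and grey face with a small dark bore mark in the middle (not a hole), lying flat on the bench; point half-way up (7 mm above the bench)
- lap_medium_center (a point): centre of the loose medium lap: a plain flat round lapping disc, 115 mm across and 14 mm thick, bright metal rim and grey face with a small dark bore mark in the middle (not a hole), lying flat on the bench; point half-way up (7 mm above the bench)
- lap_large_center (a point): centre of the loose large lap: a plain flat round lapping disc, 130 mm across and 14 mm thick, bright metal rim and grey face with a small dark bore mark in the middle (not a hole), lying flat on the bench; point half-way up (7 mm above the bench)
- home_small (a point): where the centre of the loose small lap must end: front place of the 100 mm lane, 7 mm above the bench, on the lane's middle line; x axis points into the lane, y to the left. The lap is home when it touches the small lap behind it, which is strapped fast in the rack. The mouth (front ends of the rails) lies 39 mm before this point, so a lap that is home sticks out 11 mm from the mouth
- home_medium (a point): where the centre of the loose medium lap must end: front place of the 115 mm lane, 7 mm above the bench, on the lane's middle line; x axis points into the lane, y to the left. The lap is home when it touches the medium lap behind it, which is strapped fast in the rack. The mouth (front ends of the rails) lies 41 mm before this point, so a lap that is home sticks out 17 mm from the mouth
- home_large (a point): where the centre of the loose large lap must end: front place of the 130 mm lane, 7 mm above the bench, on the lane's middle line; x axis points into the lane, y to the left. The lap is home when it touches the large lap behind it, which is strapped fast in the rack. The mouth (front ends of the rails) lies 42 mm before this point, so a lap that is home sticks out 23 mm from the mouth
- plunger_small (a joint): sprung brass roller-nosed plunger (upright roller, radius 7 mm) in the left-hand rail of the 100 mm lane, 12 mm inside the mouth: 0 = fully out, 9 mm into the lane; grows in m as it is pressed into the rail, at most 0.011. The passing lap presses it in about 6 mm, which takes 3 to 8 N of push on the lap; it springs out again behind the lap's widest part when the lap is home
- plunger_medium (a joint): sprung brass roller-nosed plunger (upright roller, radius 7 mm) in the left-hand rail of the 115 mm lane, 12 mm inside the mouth: 0 = fully out, 9 mm into the lane; grows in m as it is pressed into the rail, at most 0.011. The passing lap presses it in about 6 mm, which takes 3 to 8 N of push on the lap; it springs out again behind the lap's widest part when the lap is home
- plunger_large (a joint): sprung brass roller-nosed plunger (upright roller, radius 7 mm) in the left-hand rail of the 130 mm lane, 12 mm inside the mouth: 0 = fully out, 9 mm into the lane; grows in m as it is pressed into the rail, at most 0.011. The passing lap presses it in about 6 mm, which takes 3 to 8 N of push on the lap; it springs out again behind the lap's widest part when the lap is home
- rack: wooden lap rack fixed to the bench, 418 mm across, 261 mm deep, open to the robot, no floor: four rails 16 wide and 18 high (23 at the plungers), front ends rounded; back 30 high; a strap joins the rails 156 to 174 in from the mouth, 20 above the bench. Origin mid-mouth at bench height, x into the lanes, y left. Lane middles at y = +141.5 (100 mm laps), +15 (115), -126.5 (130), each 3 mm wider than its lap
- amber_a_center (a point): dark brown polished amber piece, 33 x 65 x 18 mm (long in its y), lying in front of the laps; point at its centre, half-way up; bystander
- amber_b_center (a point): brown polished amber piece, 36 x 66 x 16 mm (long in its y), lying in front of the laps; point at its centre, half-way up; bystander
- the_loupe_center (a point): small black and white folding loupe, 29 x 39 x 16 mm, in front of the laps at the right; point at its centre, half-way up; bystander
- file_center (a point): needle file with wooden handle lying, 12 x 153 x 12 mm (long in its y), near the front edge at the left; point at its centre, half-way up; bystander
- the_torch_center (a point): grey pocket torch standing, 33 mm across, 106 mm high, right of the rack; point at its centre, half-way up; bystander
- pocket_magnifier_center (a point): white folding pocket magnifier standing, 42 x 72 x 84 mm, right of the rack; point at its centre, half-way up; bystander
Things that resemble listed ones, but are neither listed nor needed, are in the scene too. What is shaped like the part that bears lap_small_center but red is not meant.

How it is judged:
At the end, for the whole second after the job is handed in: Each loose lap lies flat in the front place of its own lane (5 mm sideways, 6 mm short to 5 mm past home); all plungers are out (under 3 mm pressed) and at rest; bystanders within 20 mm of where they were (x of lap_small_center in the frame of home_small between -0.006 and 0.005 m and y of lap_small_center in the frame of home_small between -0.005 and 0.005 m and height (world z) of each of lap_small_center, lap_medium_center, lap_large_center below 0.01 m and angle between each of lap_small_center, lap_medium_center, lap_large_center's own z axis and vertical below 0.08 rad and value of joint each of plunger_small, plunger_medium, plunger_large below 0.003 m and velocity of joint each of plunger_small, plunger_medium, plunger_large below 0.01 m/s and x of lap_medium_center in the frame of home_medium between -0.006 and 0.005 m and y of lap_medium_center in the frame of home_medium between -0.005 and 0.005 m and x of lap_large_center in the frame of home_large between -0.006 and 0.005 m and y of lap_large_center in the frame of home_large between -0.005 and 0.005 m and distance of each of amber_a_center, amber_b_center, the_loupe_center, file_center, the_torch_center, pocket_magnifier_center from where it was at the start of the episode below 0.02 m); the robot touches nothing.
It fails at once if the small lap is picked up or tipped instead of sliding flat on the bench (height (world z) of lap_small_center above 0.018 m or angle between lap_small_center's own z axis and vertical above 0.2 rad).
It fails at once if the medium lap is picked up or tipped instead of sliding flat on the bench (height (world z) of lap_medium_center above 0.018 m or angle between lap_medium_center's own z axis and vertical above 0.2 rad).
It fails at once if the large lap is picked up or tipped instead of sliding flat on the bench (height (world z) of lap_large_center above 0.018 m or angle between lap_large_center's own z axis and vertical above 0.2 rad).
It fails at once if a bystander is pushed about or knocked over (distance of any of amber_a_center, amber_b_center, the_loupe_center, file_center, the_torch_center, pocket_magnifier_center from where it was at the start of the episode above 0.02 m).
It also fails if it takes over 72 s, if anything falls off the work surface, if the arm or the gripper's body presses on something with over 40 N, if the wrist force passes 120 N, or if a joint passes its speed limit or range.

ROBOT

A 6-joint arm with a two-finger parallel gripper is mounted at the origin on a cart in front of the work surface, level with it; the furniture and walls round the work are solid. World frame = base frame: x ahead of the robot, y to its left, z up, the work surface at z = 0. Lengths are in m, angles in rad, forces in N, time in s.
With the tool pointing down it reaches from about 0.275 to 0.775 m from the base axis. Payload 14.6 kg.
Tool frame: the origin (TCP) lies on the front face of the gripper's body, between the roots of the fingers; the fingertips stand 73 mm ahead of it and the grasp point (between the pads) lies 54 mm ahead of it; z points along the fingers, y is the line along which they close (so a half turn about z gives the same grasp; the last joint's range is limited). The gripper opens to 85 mm and grips with 20 to 120 N. Pads are 22 mm wide; open, the fingers measure 114 mm over their backs; the gripper's body (76 mm by 85 mm) begins 54 mm behind the grasp point. The pads swing forward as they close: fully open they stand 13 mm farther back than shut.
Start: joints at [-1.494, 0.263, -0.048, 1.259, 0, 1.415], TCP at [0.121, -0.511, 0.304] pointing down, gripper open.
Joint ranges: [-2.65, 2.65], [-0.89, 1.7], [-1.18, 1.37], [-2.13, 2.11], [-1.35, 1.29], [-3.14, 3.14]. Speed limits (rad/s): [1.89, 1.89, 2.57, 2.79, 3.14, 3.14].

INTERFACE

Orientations are given as a 3x3 rotation matrix whose columns are the frame's x, y, z axes.
In Python, from rig import status, viewer, order gives the robot as it stands.
- The arm moves only by the tool send_rows, never from a script. Its argument "plan" is one flat list of numbers, 7 for each row, row after row: the finger opening in m, from 0 to 0.0854, then the shift along the tool's x, y, z in m, then the turn, a rotation vector about the tool's x, y, z in rad. A call has 1 to 12 rows; each row shifts and turns the commanded pose from where the row before left it, along the tool's axes as they then stand; what a row does not reach is not made up. A row lasts 1/12 s, in which the tool goes at most 41.7 mm and 7.16 degrees, less where a joint would pass 70% of its speed; a pose out of reach is approached as far as the arm can. A call with a gripper value outside its range is refused whole. The fingers move at their own pace and stop on an object; the grip force is fixed at half the most. Time passes only in rows, so rows that do not move let the fingers close. It gives the time, the measured TCP pose, the force, the opening and the grip force at its end, in the units of the state.
- status.get_state(): the state, without advancing time (a new reading comes with each control period).
- viewer.camera(name): name is "side" or "top" or "wrist"; returns the picture (420x560x3 uint8, blue, green, red); there is no depth.
- viewer.camera_info(name): a dict with "fx", "fy", "cx", "cy" (pixels), "eye" and "attitude" of the camera in the world. Camera axes: x right, y down, z forward; pixel columns grow to the right and rows downward; lengths in m; the calibration is good to about 2 mm. A picture is of the moment at which its call begins: read the wrist's pose just before it. camera_info takes no time and is no camera call; for the wrist camera it gives the pose at the moment of the call.
- order.finish_job(): hands the job in; it is judged then, once.
The state is a dict: "t": time; "joint_positions": joint angles; "qd": joint speeds; "effort": joint torques, N m; "ee_pos": TCP position; "tcp_rot": TCP orientation; "ft_force": force on the tool from outside, world axes, zero at the start; "moment": the same for the moment, N m; "opening": finger opening in m; "grasp_force": force on a finger pad.
Only numpy, scipy, OpenCV 4.12 (cv2) and the standard library are available. Lean on these libraries where they do the work, as an engineer would, in place of code of your own. Each camera call takes 0.05 s, during which the arm holds its last target. There are 200 camera calls.

## Working session

There is one attempt and no reset: what is moved stays moved. The work goes in short steps, Python scripts to look and compute and a tool call to move; the robot and the scene stay as the last step left them, time stands still between calls to the robot, and variables do not carry over. Pictures are saved under pics/ and viewed, at most 10 in all, crops included, and the job is handed in when it is done.

Besides the shell and the picture viewer there is one more tool, called as name(argument=value, ...) on one line, values as JSON. send_rows: Moves the arm, as the interface text tells. Its arguments: {"type":"object","properties":{"plan":{"type":"array"}},"required":["plan"]}

```bash
mkdir -p pics
python3 - <<'E'
from rig import status,viewer
import cv2,numpy as np
s=status.get_state();print({k:np.round(v,3).tolist() for k,v in s.items()})
for n in("top","side"):
    cv2.imwrite(f"pics/{n}0.png",viewer.camera(n));print({k:np.round(v,4).tolist() for k,v in viewer.camera_info(n).items()})
E
```

```text
{'t': 0.0, 'joint_positions': [-1.494, 0.264, -0.049, 1.259, 0.0, 1.415], 'qd': [0.0, 0.0, 0.0, 0.0, 0.0, -0.001], 'effort': [0.001, -63.765, 38.454, 0.015, 0.0, 0.0], 'ee_pos': [0.121, -0.511, 0.303], 'tcp_rot': [[0.973, 0.23, -0.0], [0.23, -0.973, 0.001], [0.0, -0.001, -1.0]], 'ft_force': [-0.637, -0.307, 0.837], 'moment': [-0.013, 0.001, -0.051], 'grasp_force': 0.0, 'opening': 0.085}
{'fx': 546.0521, 'fy': 546.0521, 'cx': 273.3394, 'cy': 211.2821, 'eye': [0.2802, -0.0554, 1.6205], 'attitude': [[-0.0067, -0.9868, 0.1619], [-1.0, 0.0072, 0.0025], [-0.0036, -0.1618, -0.9868]]}
{'fx': 501.3798, 'fy': 501.3798, 'cx': 284.4007, 'cy': 212.0518, 'eye': [0.4974, 1.1032, 0.8799], 'attitude': [[-0.9988, -0.0328, 0.0361], [-0.0483, 0.5622, -0.8256], [0.0068, -0.8264, -0.5631]]}
```

View pics/top0.png

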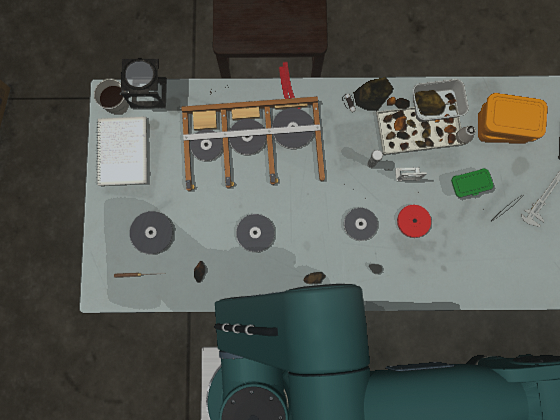

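View pics/side0.png

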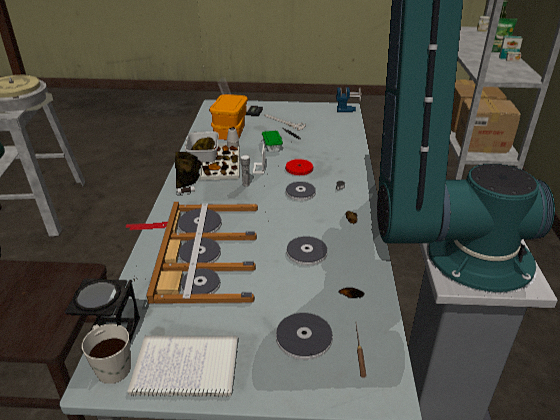

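```bash
cat > h.py <<'E'
import cv2,numpy as np
from rig import status,viewer
def ray(n,px,z):
    c=viewer.camera_info(n);px=np.atleast_2d(np.asarray(px,float))
    d=np.c_[(px[:,0]-c["cx"])/c["fx"],(px[:,1]-c["cy"])/c["fy"],np.ones(len(px))]@np.array(c["attitude"]).T
    e=np.array(c["eye"]);return (e+d*((z-e[2])/d[:,2])[:,None])[:,:2]
def proj(n,p):
    c=viewer.camera_info(n);q=(np.atleast_2d(p)-c["eye"])@np.array(c["attitude"])
    return np.c_[c["fx"]*q[:,0]/q[:,2]+c["cx"],c["fy"]*q[:,1]/q[:,2]+c["cy"]]
def discs(n,im,z=.014):
    hsv=cv2.cvtColor(im,cv2.COLOR_BGR2HSV)
    m=((hsv[...,2]<125)&(hsv[...,2]>45)&(hsv[...,1]<70)).astype(np.uint8)
    m=cv2.morphologyEx(m,cv2.MORPH_OPEN,np.ones((3,3)))
    out=[]
    for c in cv2.findContours(m,cv2.RETR_EXTERNAL,cv2.CHAIN_APPROX_NONE)[0]:
        if 300<cv2.contourArea(c)<6000:
            p=ray(n,c[:,0],z);h=cv2.convexHull(p.astype(np.float32));(cx,cy),(a,b),_=cv2.fitEllipse(h)
            if b<.2 and a/b>.85: out.append([cx,cy,a,b])
    return np.array(out)
E
python3 - <<'E'
from h import *
for n in("top","side"):
    im=cv2.imread(f"pics/{n}0.png");print(n,np.round(discs(n,im),4))
im=cv2.imread("pics/top0.png")
print("things",[ (k,np.round(ray("top",p,.009),3)) for k,p in dict(amA=[(201,271)],amB=[(316,278)],loupe=[(376,268)],file=[(114,274),(156,274)],red=[(414,221)],torch=[(375,163)],magn=[(410,175)]).items()])
cv2.imwrite("pics/rack.png",cv2.resize(im[80:205,165:365],(800,500),interpolation=cv2.INTER_CUBIC))
E
```

```text
top [[ 0.4792  0.0014  0.1146  0.1199]
 [ 0.4826  0.3089  0.13    0.1379]
 [ 0.5039 -0.3099  0.0981  0.105 ]
 [ 0.9826  0.3641  0.0874  0.09  ]]
side [[ 0.4873  0.3161  0.1271  0.1368]
 [ 0.9982  0.2197  0.0895  0.0932]
 [ 0.4832  0.0109  0.1185  0.1189]
 [ 0.5084 -0.2961  0.102   0.1139]]
things [('amA', array([[0.368, 0.162]])), ('amB', array([[ 0.345, -0.175]])), ('loupe', array([[ 0.373, -0.352]])), ('file', array([[0.361, 0.418],
       [0.36 , 0.295]])), ('red', array([[ 0.512, -0.47 ]])), ('torch', array([[ 0.691, -0.361]])), ('magn', array([[ 0.653, -0.465]]))]
```

View pics/rack.png

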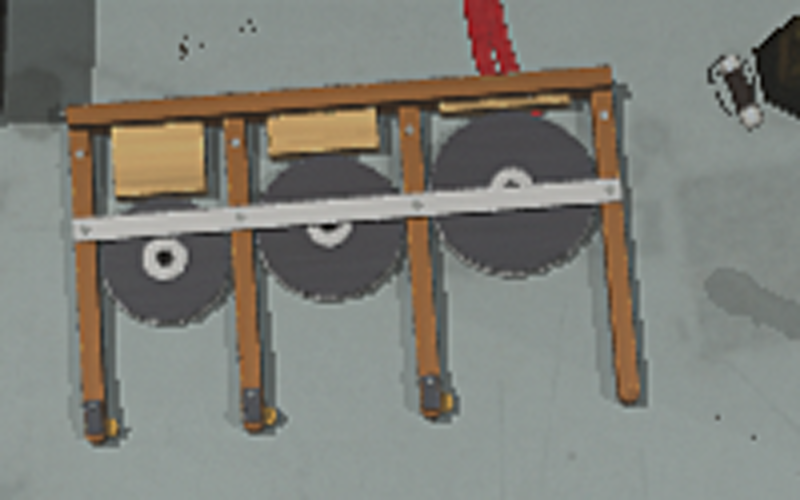

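```bash
cat > r.py <<'E'
from h import *
from scipy.optimize import least_squares
def rings(n,im,z=.014):
    hsv=cv2.cvtColor(im,cv2.COLOR_BGR2HSV);g=hsv[...,2]
    dark=((g<125)&(hsv[...,1]<70)).astype(np.uint8)
    m=((g>150)&(hsv[...,1]<50)).astype(np.uint8);out=[]
    for c in cv2.findContours(m,cv2.RETR_EXTERNAL,cv2.CHAIN_APPROX_NONE)[0]:
        x,y,w,h=cv2.boundingRect(c)
        if 5<w<26 and 4<h<26:
            o=cv2.drawContours(np.zeros_like(m),[c],-1,1,-1);k=cv2.dilate(o,np.ones((9,9)))-cv2.dilate(o,np.ones((3,3)))
            if dark[k>0].mean()>.85:
                p=ray(n,[[x+(w-1)/2,y+(h-1)/2]],z)[0];out.append(p)
    return np.array(out)
E
python3 - <<'E'
from r import *
for n in("top","side"):print(n,np.round(rings(n,cv2.imread(f"pics/{n}0.png")),4))
for n in("top","side"):
    im=cv2.imread(f"pics/{n}0.png");hsv=cv2.cvtColor(im,cv2.COLOR_BGR2HSV)
    m=(hsv[...,0]>5)&(hsv[...,0]<19)&(hsv[...,1]>110)&(hsv[...,2]>80)
    ys,xs=np.nonzero(m);p=ray(n,np.c_[xs,ys],.018)
    # rack initial guess
    o=ray(n,[{"top":(257,186),"side":(257,252)}[n]],.018)[0];th=0.07 if n=="top" else .05
    for it in range(8):
        R=np.array([[np.cos(th),-np.sin(th)],[np.sin(th),np.cos(th)]]);q=(p-o)@R
        A=[];b=[];fr=[]
        for Y in(.201,.082,-.052,-.201):
            s=(abs(q[:,1]-Y)<(.02 if it<4 else .013))&(q[:,0]>-.04)&(q[:,0]<.2)
            A+=[[1,x] for x in q[s,0]];b+=list(q[s,1]-Y)
            fr.append(q[s,0].min() if s.any() else 9)
        (c,k),*_=np.linalg.lstsq(np.array(A),np.array(b),rcond=None)
        o=o+R@[0,c];th+=np.arctan(k)
    print(n,"o",np.round(o,4),"th",round(th,4),"c",c,"front",np.round(fr,4))
    R=np.array([[np.cos(th),-np.sin(th)],[np.sin(th),np.cos(th)]])
    r=rings(n,im);print("rings in rack",np.round((r-o)@R,4))
E
```

```text
top [[0.4819 0.0034]
 [0.4841 0.3147]]
side [[ 0.4862  0.3157]
 [ 0.4831  0.007 ]
 [ 0.5082 -0.3071]]
top o [0.6199 0.0016] th 0.0729 c -1.6435183406748865e-05 front [0.0043 0.0037 0.0051 0.0027]
rings in rack [[-0.1375  0.0118]
 [-0.1126  0.3222]]
side o [0.619  0.0192] th 0.0298 c 0.00025122783713200995 front [-0.0012  0.0041  0.0092  0.0137]
rings in rack [[-0.1239  0.3003]
 [-0.1362 -0.0082]
 [-0.1204 -0.3229]]
```

```bash
cat >> r.py <<'E'
TH=.0729;RR=np.array([[np.cos(TH),-np.sin(TH)],[np.sin(TH),np.cos(TH)]]);O=np.array([.6199,.0016])+RR@[.0035,0]
HOME=dict(s=O+RR@[.039,.1415],m=O+RR@[.041,.015],l=O+RR@[.042,-.1265])
E
python3 - <<'E'
from r import *
print("strapped small",np.round((ray("top",[(206.2,144.5)],.014)-O)@RR,4), "expect .139,.1415")
print({k:np.round(v,4) for k,v in HOME.items()})
im=cv2.imread("pics/side0.png")
print("small strapped rim etc; top small ring", np.round(ray("top",[(361,224)],.014),4))
# project home-derived points into the side view for checking
for k,v in HOME.items(): print(k,np.round(proj("side",[*(v),.014]),1))
for y in(.201,.082,-.052,-.201): print("rail tip",np.round(proj("side",[*(O+RR@[0,y]),.018]),1))
E
```

```text
strapped small [[0.1383 0.14  ]] expect .139,.1415
{'s': array([0.652 , 0.1458]), 'm': array([0.6632, 0.0198]), 'l': array([ 0.6745, -0.1212])}
small strapped rim etc; top small ring [[ 0.5035 -0.3113]]
s [[239.9 279.4]]
m [[241.4 248.6]]
l [[243.2 219.2]]
rail tip [[254.5 294.3]]
rail tip [[255.6 263. ]]
rail tip [[256.7 232.8]]
rail tip [[257.7 204.3]]
```

send_rows(plan=[0.05,0,0,0,0,0,0.08,0.05,0,0,0,0,0,0.079,0.05,0.0152,-0.0246,0,0,0,0,0.05,0.0152,-0.0246,0,0,0,0,0.05,0.0152,-0.0246,0,0,0,0,0.05,0.0152,-0.0246,0,0,0,0,0.05,0.0152,-0.0246,0,0,0,0,0.05,0.0152,-0.0246,0,0,0,0,0.05,0.0152,-0.0246,0,0,0,0,0.05,0.0152,-0.0246,0,0,0,0,0.05,0.0152,-0.0246,0,0,0,0,0.05,0.0152,-0.0246,0,0,0,0])

```text
t: 1.1
ee_pos: [0.2545, -0.2532, 0.3038]
tcp_rot: [[0.997, 0.072, -0.0], [0.072, -0.997, 0.0], [-0.0, -0.0, -1.0]]
ft_force: [0.9, -0.6, 0.3]
opening: 0.0501
grasp_force: 0.0
```

send_rows(plan=[0.05,0.0152,-0.0246,0,0,0,0,0.05,0.0152,-0.0246,0,0,0,0,0.05,0.0152,-0.0246,0,0,0,0,0.05,0.0152,-0.0246,0,0,0,0,0.05,0.0152,-0.0246,0,0,0,0,0.05,0.0152,-0.0246,0,0,0,0,0.05,0.0152,-0.0246,0.01,0,0,0,0.05,0.0152,-0.0246,0.02,0,0,0,0.05,0.0152,-0.0246,0.03,0,0,0,0.05,0.0152,-0.0246,0.03,0,0,0,0.05,0,0,0.03,0,0,0,0.05,0,0,0,0,0,0])

```text
t: 2.1
ee_pos: [0.386, 0.0035, 0.1799]
tcp_rot: [[0.997, 0.076, -0.007], [0.076, -0.997, 0.001], [-0.007, -0.002, -1.0]]
ft_force: [-1.3, 0.2, 0.3]
opening: 0.0498
grasp_force: 0.0
```

Run:
```python
from r import *
s=status.get_state();print(np.round(s["ee_pos"],4),np.round(s["tcp_rot"],3).tolist())
c=viewer.camera_info("wrist");print({k:np.round(v,3).tolist() for k,v in c.items()})
im=viewer.camera("wrist");cv2.imwrite("pics/w1.png",im)
print(np.round(rings("wrist",im),4),np.round(discs("wrist",im),4))
```

```text
[0.386  0.0035 0.1799] [[0.997, 0.076, -0.007], [0.076, -0.997, 0.001], [-0.007, -0.002, -1.0]]
{'fx': 342.254, 'fy': 342.254, 'cx': 280.374, 'cy': 208.653, 'eye': [0.453, 0.009, 0.249], 'attitude': [[0.075, -0.961, -0.267], [-0.997, -0.073, -0.018], [-0.002, 0.267, -0.964]]}
[] []
```

View pics/w1.png

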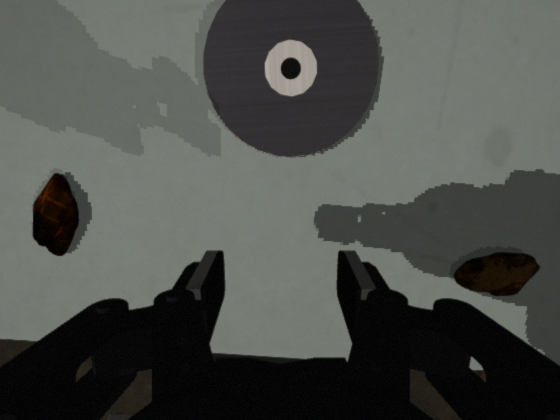

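send_rows(plan=[0.05,0,0.002,0.03,0,0,0,0.05,0,0,0.03,0,0,0,0.05,0,0,0.02,0,0,0,0.05,0,0,0.01,0,0,0,0.05,0,0,0.003,0,0,0,0.05,0,0,0.003,0,0,0,0.05,0,0,0.002,0,0,0,0.05,0,0,0.002,0,0,0,0.05,0,0,0,0,0,0])

```text
t: 2.9
ee_pos: [0.3885, -0.0004, 0.0844]
tcp_rot: [[0.997, 0.072, 0.001], [0.072, -0.997, -0.0], [0.001, 0.0, -1.0]]
ft_force: [-0.8, 0.1, -0.9]
opening: 0.0499
grasp_force: 0.0
```

send_rows(plan=[0.05,0,-0.002,0.002,0,0,0,0.05,0,0,0.002,0,0,0,0.05,0,0,0.002,0,0,0,0.05,0,0,0,0,0,0])

```text
t: 3.23
ee_pos: [0.3879, 0.0019, 0.0776]
tcp_rot: [[0.997, 0.073, -0.0], [0.073, -0.997, 0.0], [-0.0, -0.0, -1.0]]
ft_force: [-0.3, 0.8, 0.2]
opening: 0.0499
grasp_force: 0.0
```

```bash
sed -i 's/O=np.array(\[.6199,.0016\])/O=np.array([.6199,.0036])/' r.py
python3 - <<'E'
from r import *
print({k:np.round(v,4) for k,v in HOME.items()})
s=status.get_state();print(np.round(s["ee_pos"],4),s["ft_force"],np.round((np.array(s["ee_pos"])[:2]-O)@RR,4))
cv2.imwrite("pics/s1.png",cv2.resize(viewer.camera("side")[180:320,200:400],(800,560)))
E
```

```text
{'s': array([0.652 , 0.1478]), 'm': array([0.6632, 0.0218]), 'l': array([ 0.6745, -0.1192])}
[0.3879 0.0019 0.0776] [-0.27728754  0.83233941  0.20001874] [-0.235   0.0152]
```

View pics/s1.png

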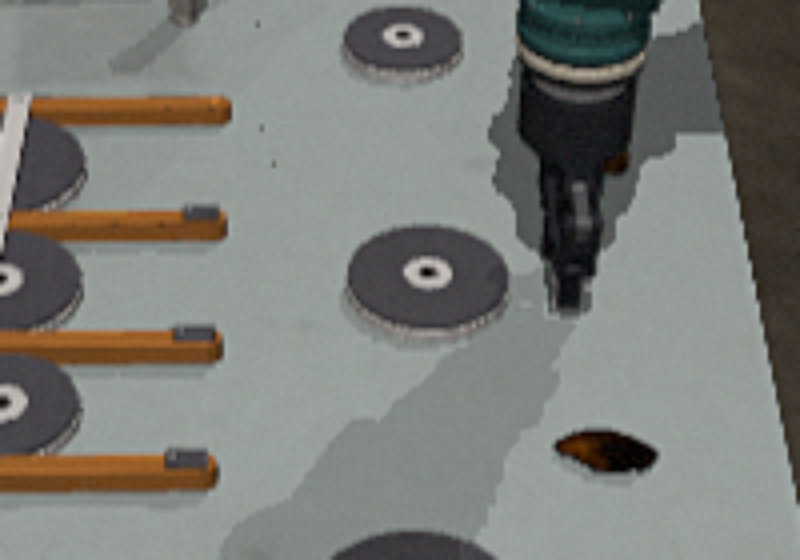

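Run:
```python
from r import *
for z in(0,.004,.008,.012,.02): print(z,np.round(proj("side",[[.388,.027,z],[.388,.040,z]]),1).tolist())
```

```text
0 [[340.8, 257.7], [341.0, 260.8]]
0.004 [[340.9, 256.6], [341.1, 259.6]]
0.008 [[341.0, 255.5], [341.2, 258.5]]
0.012 [[341.1, 254.3], [341.3, 257.4]]
0.02 [[341.3, 252.1], [341.6, 255.1]]
```

send_rows(plan=[0.05,0,0,0.0015,0,0,0,0.05,0.008,0,0.0015,0,0,0,0.05,0.012,0,0,0,0,0,0.05,0.012,0,0,0,0,0,0.05,0.012,0,0,0,0,0,0.05,0.012,0,0,0,0,0,0.05,0.012,0,0,0,0,0,0.05,0.012,0,0,0,0,0,0.05,0.012,0,0,0,0,0,0.05,0.012,0,0,0,0,0,0.05,0.01,0,0,0,0,0,0.05,0.006,0,0,0,0,0])

```text
t: 4.28
ee_pos: [0.5089, 0.0107, 0.0746]
tcp_rot: [[0.997, 0.073, -0.0], [0.073, -0.997, -0.0], [-0.0, 0.0, -1.0]]
ft_force: [-2.4, -1.3, 0.4]
opening: 0.0501
grasp_force: 1.3
```

```bash
cat >> r.py <<'E'
def ringw(im):
    # bright blob w/ dark centre on dark surround in the wrist view
    g=cv2.cvtColor(im,cv2.COLOR_BGR2GRAY);m=(g>150).astype(np.uint8)
    res=[]
    for c in cv2.findContours(m,cv2.RETR_EXTERNAL,cv2.CHAIN_APPROX_NONE)[0]:
        a=cv2.contourArea(c)
        if 200<a<9000:
            (x,y),_,_=cv2.fitEllipse(c);res.append([x,y,a])
    return res
E
python3 - <<'E'
from r import *
s=status.get_state();p=np.array(s["ee_pos"]);print(np.round(p,4),np.round(s["ft_force"],1),"rack",np.round((p[:2]-O)@RR,4))
im=viewer.camera("wrist");cv2.imwrite("pics/w2.png",im)
for x,y,a in ringw(im): print(round(x),round(y),a,np.round((ray("wrist",[(x,y)],.014)-O)@RR,4))
E
```

```text
[0.5089 0.0107 0.0746] [-2.4 -1.3  0.4] rack [-0.1137  0.0151]
428 398 1148.0 [[-0.1721 -0.0534]]
132 398 1129.0 [[-0.1722  0.0844]]
274 333 6507.0 [[-0.1376  0.0182]]
280 124 6418.0 [[-0.0486  0.0154]]
97 24 4585.5 [[-0.0151  0.0789]]
```

View pics/w2.png

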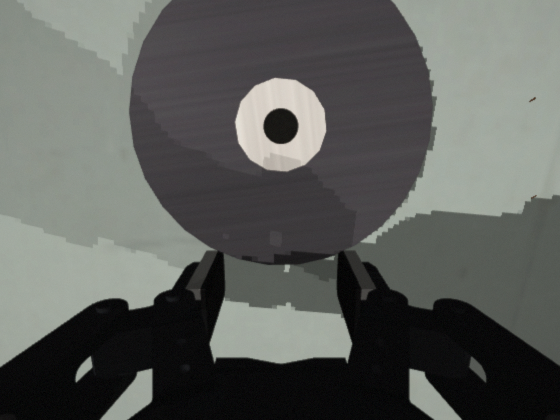

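send_rows(plan=[0.05,0.01,0,0,0,0,0,0.05,0.01,0,0,0,0,0,0.05,0.01,0,0,0,0,0,0.05,0.01,0,0,0,0,0,0.05,0.01,0,0,0,0,0,0.05,0.008,0,0,0,0,0,0.05,0.008,0,0,0,0,0,0.05,0.008,0,0,0,0,0,0.05,0.006,0,0,0,0,0])

```text
t: 5.08
ee_pos: [0.5874, 0.0161, 0.0746]
tcp_rot: [[0.997, 0.072, -0.001], [0.072, -0.997, -0.001], [-0.001, 0.001, -1.0]]
ft_force: [-3.5, -2.9, 0.9]
opening: 0.05
grasp_force: 1.9
```

send_rows(plan=[0.05,0.004,0,0,0,0,0,0.05,0.003,0,0,0,0,0,0.05,0.002,0,0,0,0,0,0.05,0.001,0,0,0,0,0,0.05,0,0,0,0,0,0])

```text
t: 5.5
ee_pos: [0.5975, 0.0172, 0.0749]
tcp_rot: [[0.997, 0.073, 0.0], [0.073, -0.997, 0.0], [0.0, -0.0, -1.0]]
ft_force: [-1.2, 0.1, -1.5]
opening: 0.0503
grasp_force: 0.4
```

```bash
cat >> r.py <<'E'
def look(name):
    s=status.get_state();p=np.array(s["ee_pos"]);print(np.round(p,4),np.round(s["ft_force"],1),"rack",np.round((p[:2]-O)@RR,4))
    im=viewer.camera("wrist");cv2.imwrite(f"pics/{name}.png",im)
    for x,y,a in ringw(im):
        if a>1500: q=ray("wrist",[(x,y)],.014);print(round(x),round(y),a,np.round(q,4),"rack",np.round((q-O)@RR,4))
E
python3 -c "
from r import *
look('w3')"
```

```text
[0.5975 0.0172 0.0749] [-1.2  0.1 -1.5] rack [-0.0248  0.0152]
274 333 6550.5 [[0.5726 0.0188]] rack [[-0.0495  0.0186]]
287 121 6510.0 [[0.6631 0.0198]] rack [[0.0408 0.013 ]]
```

send_rows(plan=[0.05,0.001,0,0,0,0,0,0.05,0.001,0,0,0,0,0,0.05,0,0,0,0,0,0])

```text
t: 5.8
ee_pos: [0.5993, 0.0173, 0.0749]
tcp_rot: [[0.997, 0.073, -0.0], [0.073, -0.997, 0.0], [-0.0, -0.0, -1.0]]
ft_force: [-2.0, -0.8, 0.6]
opening: 0.0502
grasp_force: 1.1
```

send_rows(plan=[0.05,0.001,0,0,0,0,0,0.05,0.001,0,0,0,0,0,0.05,0,0,0,0,0,0])

```text
t: 6.05
ee_pos: [0.6002, 0.0174, 0.0746]
tcp_rot: [[0.997, 0.072, -0.003], [0.072, -0.997, -0.0], [-0.003, 0.0, -1.0]]
ft_force: [-10.4, -1.2, 3.7]
opening: 0.05
grasp_force: 4.4
```

send_rows(plan=[0.05,-0.01,0,0,0,0,0,0.05,-0.02,0,0,0,0,0,0.05,0,0,-0.02,0,0,0,0.05,0,0,-0.03,0,0,0,0.05,0,0,0,0,0,0])

```text
t: 6.47
ee_pos: [0.5735, 0.0151, 0.1294]
tcp_rot: [[0.997, 0.073, 0.006], [0.073, -0.997, -0.001], [0.006, 0.001, -1.0]]
ft_force: [1.0, -0.8, 1.8]
opening: 0.05
grasp_force: 0.0
```

```bash
sed -i 's/@\[.0035,0\]/@[.0053,0]/' r.py
python3 - <<'E'
from r import *
s=status.get_state();print(np.round(s["joint_positions"],3),np.round(s["ee_pos"],4))
look('w4')
im=viewer.camera("top");cv2.imwrite("pics/t2.png",im)
hsv=cv2.cvtColor(im,cv2.COLOR_BGR2HSV)
ro=((hsv[...,1]>150)&((hsv[...,0]<5)|(hsv[...,0]>174))).astype(np.uint8)
c=max(cv2.findContours(ro,0,1)[0],key=cv2.contourArea);print("red",ray("top",[cv2.minEnclosingCircle(c)[0]],.014)+[0,.002])
E
```

```text
[-0.116  0.448 -0.261  0.856  0.     2.953] [0.5735 0.0151 0.1294]
[0.5735 0.0151 0.1294] [ 1.  -0.8  1.8] rack [-0.0508  0.0149]
284 69 3495.0 [[0.6637 0.0202]] rack [[0.0396 0.0134]]
red [[ 0.5119014  -0.46607062]]
```

send_rows(plan=[0.05,0,0,0,0,0,-0.1214,0.05,0,0,0,0,0,-0.1214,0.05,0,0,0,0,0,-0.1214,0.05,0,0,0,0,0,-0.1214,0.05,0,0,0,0,0,-0.1214,0.05,0,0,0,0,0,-0.1214,0.05,0,0,0,0,0,-0.1214,0.05,0,0,0,0,0,-0.1214,0.05,0,0,0,0,0,-0.1214,0.05,0,0,0,0,0,-0.1214,0.05,0,0,0,0,0,-0.1214,0.05,0,0,0,0,0,-0.1214])

```text
t: 7.57
ee_pos: [0.5713, 0.0153, 0.1238]
tcp_rot: [[0.035, 0.999, -0.001], [0.999, -0.035, 0.0], [0.0, -0.001, -1.0]]
ft_force: [-0.9, -0.2, -0.1]
opening: 0.0498
grasp_force: 0.0
```

send_rows(plan=[0.05,-0.033,-0.0042,0,0,0,0,0.05,-0.033,-0.0042,0,0,0,0,0.05,-0.033,-0.0042,0,0,0,0,0.05,-0.033,-0.0042,0,0,0,0,0.05,-0.033,-0.0042,0,0,0,0,0.05,-0.033,-0.0042,0,0,0,0,0.05,-0.033,-0.0042,0,0,0,0,0.05,-0.033,-0.0042,0,0,0,0,0.05,-0.033,-0.0042,0,0,0,0,0.05,-0.033,-0.0042,0,0,0,0,0.05,-0.033,-0.0042,0,0,0,0,0.05,-0.033,-0.0042,0,0,0,0])

```text
t: 8.57
ee_pos: [0.5042, -0.3798, 0.1238]
tcp_rot: [[0.041, 0.999, -0.001], [0.999, -0.041, 0.001], [0.001, -0.001, -1.0]]
ft_force: [0.8, 0.4, 0.4]
opening: 0.0499
grasp_force: 0.0
```

send_rows(plan=[0.05,0,0,0,0,0,0,0.05,0,0,0,0,0,0,0.05,0,0,0,0,0,0])

```text
t: 8.82
ee_pos: [0.5047, -0.3779, 0.124]
tcp_rot: [[0.041, 0.999, -0.001], [0.999, -0.041, 0.001], [0.001, -0.001, -1.0]]
ft_force: [0.6, -0.4, -0.4]
opening: 0.0499
grasp_force: 0.0
```

```bash
python3 -c "
from r import *
look('w5');s=status.get_state();print(np.round(s['tcp_rot'],3).tolist())"
```

```text
[ 0.5047 -0.3779  0.124 ] [ 0.6 -0.4 -0.4] rack [-0.148  -0.3721]
[[0.041, 0.999, -0.001], [0.999, -0.041, 0.001], [0.001, -0.001, -1.0]]
```

Run:
```python
from r import *
im=cv2.imread('pics/w5.png');g=cv2.cvtColor(im,cv2.COLOR_BGR2GRAY)
q=proj("wrist",[.506,-.309,.014])[0];print(q)
x,y=q.astype(int);p=g[max(0,y-40):y+41,max(0,x-40):x+41];print(p.shape,p.min(),p.max(),g.max())
_,m=cv2.threshold(p,0,255,cv2.THRESH_OTSU)
for c in cv2.findContours(m,0,1)[0]:
    if cv2.contourArea(c)>200:
        e=cv2.fitEllipse(c);u=np.array(e[0])+[max(0,x-40),max(0,y-40)];print(e,u,ray("wrist",[u],.014))
```

```text
[274.77917214 112.35518585]
(81, 81) 10 184 185
((41.2829475402832, 37.940677642822266), (65.35057830810547, 68.01353454589844), 177.12181091308594) [275.28294754 109.94067764] [[ 0.50630811 -0.30783531]]
```

send_rows(plan=[0.05,0,-0.001,0.02,0,0,0,0.05,0,0,0.02,0,0,0,0.05,0,0,0.009,0,0,0,0.05,0,0,0,0,0,0,0.05,0.01,0,0,0,0,0,0.05,0.012,0,0,0,0,0,0.05,0.015,0,0,0,0,0,0.05,0.016,0,0,0,0,0,0.05,0.016,0,0,0,0,0,0.05,0.016,0,0,0,0,0,0.05,0.016,0,0,0,0,0,0.05,0.016,0,0,0,0,0])

```text
t: 9.87
ee_pos: [0.5088, -0.2597, 0.0762]
tcp_rot: [[0.041, 0.999, 0.0], [0.999, -0.041, -0.0], [-0.0, 0.0, -1.0]]
ft_force: [1.0, -2.5, 2.6]
opening: 0.0501
grasp_force: 1.6
```

```bash
cat >> r.py <<'E'
def ringnear(guess,name,r=45,z=.014):
    s=status.get_state();p=np.array(s["ee_pos"])[:2]
    im=viewer.camera("wrist");cv2.imwrite(f"pics/{name}.png",im);g=cv2.cvtColor(im,cv2.COLOR_BGR2GRAY)
    x,y=proj("wrist",[*guess,z])[0].astype(int);x0,y0=max(0,x-r),max(0,y-r)
    _,m=cv2.threshold(g[y0:y+r+1,x0:x+r+1],0,255,cv2.THRESH_OTSU)
    c=max(cv2.findContours(m,0,1)[0],key=cv2.contourArea);e=cv2.fitEllipse(c);u=np.array(e[0])+[x0,y0]
    q=ray("wrist",[u],z)[0];print("tool",np.round(p,4),np.round(s["ft_force"],1),"px",u.round(),np.round(e[1]),"disc",np.round(q,4),"rack",np.round((q-O)@RR,4),"delta",np.round(q-p,4))
E
python3 - <<'E'
from r import *
p=np.array(status.get_state()["ee_pos"])[:2]
ringnear(p+[.002,.057],'w6')
E
```

```text
tool [ 0.5088 -0.2597] [ 1.  -2.5  2.6] px [280. 148.] [86. 88.] disc [ 0.5118 -0.2022] rack [-0.1281 -0.1974] delta [0.003  0.0575]
```

send_rows(plan=[0.05,0.018,0,0,0,0,0,0.05,0.018,0,0,0,0,0,0.05,0.018,0,0,0,0,0,0.05,0.018,0,0,0,0,0,0.05,0.018,0,0,0,0,0,0.05,0.018,0,0,0,0,0,0.05,0.018,0,0,0,0,0,0.05,0.018,0,0,0,0,0,0.05,0.018,0,0,0,0,0,0.05,0.018,0,0,0,0,0,0.05,0.018,0,0,0,0,0,0.05,0.018,0,0,0,0,0])

```text
t: 10.92
ee_pos: [0.5173, -0.0445, 0.0758]
tcp_rot: [[0.041, 0.999, -0.0], [0.999, -0.041, -0.0], [-0.0, -0.0, -1.0]]
ft_force: [-0.0, -1.9, 1.9]
opening: 0.0499
grasp_force: 1.2
```

send_rows(plan=[0.05,0.018,0,0,0,0,0,0.05,0.018,0,0,0,0,0,0.05,0.018,0,0,0,0,0,0.05,0.018,0,0,0,0,0,0.05,0.016,0,0,0,0,0,0.05,0.012,0,0,0,0,0,0.05,0.01,0,0,0,0,0,0.05,0.006,0,0,0,0,0,0.05,0.004,0,0,0,0,0,0.05,0,0,0,0,0,0])

```text
t: 11.75
ee_pos: [0.5225, 0.0747, 0.0758]
tcp_rot: [[0.041, 0.999, -0.0], [0.999, -0.041, 0.0], [0.0, -0.0, -1.0]]
ft_force: [0.1, 0.1, 0.9]
opening: 0.0502
grasp_force: 0.0
```

Run:
```python
from r import *
p=np.array(status.get_state()["ee_pos"])[:2]
ringnear(p+[.002,.057],'w7')
```

```text
tool [0.5225 0.0747] [0.1 0.1 0.9] px [280. 145.] [86. 87.] disc [0.5258 0.1302] rack [-0.0899  0.1331] delta [0.0034 0.0555]
```

send_rows(plan=[0.05,0.003,0,0,0,0,0,0.05,0.003,0,0,0,0,0,0.05,0.002,0,0,0,0,0,0.05,0,0,0,0,0,0])

```text
t: 12.13
ee_pos: [0.5229, 0.0825, 0.0758]
tcp_rot: [[0.041, 0.999, -0.0], [0.999, -0.041, 0.0], [0.0, -0.0, -1.0]]
ft_force: [0.6, 0.5, -0.7]
opening: 0.0501
grasp_force: 0.3
```

Run:
```python
from r import *
p=np.array(status.get_state()["ee_pos"])[:2]
ringnear(p+[.002,.057],'w8')
```

```text
tool [0.5229 0.0825] [ 0.6  0.5 -0.7] px [280. 146.] [86. 87.] disc [0.5263 0.1378] rack [-0.0889  0.1407] delta [0.0034 0.0554]
```

send_rows(plan=[0.05,-0.02,0,0,0,0,0,0.05,0,0,-0.025,0,0,0,0.05,0,0,-0.025,0,0,0.1214,0.05,0,0,0,0,0,0.1214,0.05,0,0,0,0,0,0.1214,0.05,0,0,0,0,0,0.1214,0.05,0,0,0,0,0,0.1214,0.05,0,0,0,0,0,0.1214,0.05,0,0,0,0,0,0.1214,0.05,0,0,0,0,0,0.1214,0.05,0,0,0,0,0,0.1214,0.05,0,0,0,0,0,0.1214])

```text
t: 13.18
ee_pos: [0.522, 0.0623, 0.1259]
tcp_rot: [[0.952, 0.305, 0.0], [0.305, -0.952, 0.0], [0.0, -0.0, -1.0]]
ft_force: [-0.6, -0.9, 0.3]
opening: 0.0504
grasp_force: 0.0
```

send_rows(plan=[0.05,0,0,0,0,0,0.1214,0.05,0,0,0,0,0,0.1214,0.05,-0.017,-0.019,0,0,0,0,0.05,-0.017,-0.019,0,0,0,0,0.05,-0.017,-0.019,0,0,0,0,0.05,-0.017,-0.019,0,0,0,0,0.05,0,0,0,0,0,0,0.05,0,0,0,0,0,0])

```text
t: 13.85
ee_pos: [0.4493, 0.1224, 0.1261]
tcp_rot: [[0.996, 0.087, -0.0], [0.087, -0.996, 0.008], [0.0, -0.008, -1.0]]
ft_force: [-0.2, -0.2, -0.1]
opening: 0.0499
grasp_force: 0.0
```

Run:
```python
from r import *
s=status.get_state();p=np.array(s["ee_pos"]);print(p,np.round(s["tcp_rot"],3).tolist(),(p[:2]-O)@RR)
ringnear([.5263,.1378],'w9')
```

```text
[0.4492615  0.1223651  0.12610349] [[0.996, 0.087, -0.0], [0.087, -0.996, 0.008], [0.0, -0.008, -1.0]] [-0.16683497  0.13087819]
tool [0.4493 0.1224] [-0.2 -0.2 -0.1] px [267.  93.] [65. 69.] disc [0.5278 0.1366] rack [-0.0875  0.1394] delta [0.0785 0.0143]
```

send_rows(plan=[0.05,0,0,0,-0.008,0,-0.053,0.05,0.001,-0.0065,0.01,0,0,0,0.05,0,0,0.02,0,0,0,0.05,0,0,0.02,0,0,0,0.05,0,0,0.001,0,0,0,0.05,0,0,0,0,0,0])

```text
t: 14.4
ee_pos: [0.4499, 0.1283, 0.0745]
tcp_rot: [[0.99, 0.138, -0.001], [0.138, -0.99, -0.0], [-0.002, 0.0, -1.0]]
ft_force: [-0.2, -0.3, 0.1]
opening: 0.0502
grasp_force: 0.0
```

Run:
```python
from r import *
s=status.get_state();p=np.array(s["ee_pos"]);print(p,np.round(s["tcp_rot"],3).tolist(),(p[:2]-O)@RR,np.round(s["joint_positions"],3))
ringnear([.527,.137],'w10')
```

```text
[0.44993236 0.12825419 0.07445322] [[0.99, 0.138, -0.001], [0.138, -0.99, -0.0], [-0.002, 0.0, -1.0]] [-0.16573695  0.13670277] [ 0.103  0.369 -0.598  0.606 -0.     3.106]
tool [0.4499 0.1283] [-0.2 -0.3  0.1] px [286.  87.] [93. 94.] disc [0.5274 0.1372] rack [-0.0878  0.14  ] delta [0.0775 0.009 ]
```

send_rows(plan=[0.05,0.01,-0.0003,0,0,0,0,0.05,0.01,0.0007,0,0,0,0,0.05,0.01,0.0007,0,0,0,0,0.05,0.01,0.0007,0,0,0,0,0.05,0.008,0.0005,0,0,0,0,0.05,0,0,0,0,0,0])

```text
t: 14.95
ee_pos: [0.4998, 0.1332, 0.075]
tcp_rot: [[0.99, 0.139, 0.002], [0.139, -0.99, 0.0], [0.002, 0.0, -1.0]]
ft_force: [-0.7, -0.1, 0.7]
opening: 0.05
grasp_force: 0.0
```

Run:
```python
from r import *
p=np.array(status.get_state()["ee_pos"])[:2];print((p-O)@RR)
ringnear(p+[.057,.008],'w11')
```

```text
[-0.1156678  0.1379856]
tool [0.4998 0.1332] [-0.7 -0.1  0.7] px [280. 144.] [87. 89.] disc [0.5553 0.1413] rack [-0.0597  0.1421] delta [0.0555 0.0082]
```

send_rows(plan=[0.05,0.01,0.0007,0,0,0,0,0.05,0.01,0.0007,0,0,0,0,0.05,0.01,0.0007,0,0,0,0,0.05,0.01,0.0007,0,0,0,0,0.05,0.01,0.0007,0,0,0,0,0.05,0.008,0.0005,0,0,0,0,0.05,0.008,0.0005,0,0,0,0,0.05,0.008,0.0005,0,0,0,0,0.05,0.008,0.0005,0,0,0,0,0.05,0.006,0.0004,0,0,0,0])

```text
t: 15.83
ee_pos: [0.5861, 0.1391, 0.0747]
tcp_rot: [[0.99, 0.138, -0.0], [0.138, -0.99, -0.001], [-0.001, 0.001, -1.0]]
ft_force: [-2.1, -2.6, -0.2]
opening: 0.0502
grasp_force: 1.7
```

send_rows(plan=[0.05,0.004,0.0003,0,0,0,0,0.05,0.003,0.0002,0,0,0,0,0.05,0.002,0,0,0,0,0,0.05,0.001,0,0,0,0,0,0.05,0,0,0,0,0,0])

```text
t: 16.25
ee_pos: [0.5956, 0.1405, 0.0749]
tcp_rot: [[0.99, 0.139, 0.0], [0.139, -0.99, 0.0], [0.0, -0.0, -1.0]]
ft_force: [-0.4, -0.5, -0.0]
opening: 0.05
grasp_force: 0.2
```

Run:
```python
from r import *
p=np.array(status.get_state()["ee_pos"])[:2];print((p-O)@RR)
ringnear(p+[.057,.008],'w12')
```

```text
[-0.01954558  0.1383027 ]
tool [0.5956 0.1405] [-0.4 -0.5 -0. ] px [286. 143.] [85. 90.] disc [0.6528 0.1466] rack [0.0379 0.1402] delta [0.0572 0.0061]
```

send_rows(plan=[0.05,0.001,0,0,0,0,0,0.05,0.001,0,0,0,0,0,0.05,0,0,0,0,0,0])

```text
t: 16.55
ee_pos: [0.5973, 0.1407, 0.0749]
tcp_rot: [[0.99, 0.139, -0.0], [0.139, -0.99, -0.0], [-0.0, 0.0, -1.0]]
ft_force: [-2.3, -0.9, -0.1]
opening: 0.0497
grasp_force: 1.0
```

send_rows(plan=[0.05,0.001,0,0,0,0,0,0.05,0,0,0,0,0,0])

```text
t: 16.72
ee_pos: [0.5978, 0.1407, 0.0747]
tcp_rot: [[0.99, 0.139, -0.001], [0.139, -0.99, -0.0], [-0.001, 0.0, -1.0]]
ft_force: [-5.1, -2.0, 2.3]
opening: 0.05
grasp_force: 2.6
```

send_rows(plan=[0.05,0.001,0,0,0,0,0,0.05,0,0,0,0,0,0])

```text
t: 16.88
ee_pos: [0.5982, 0.1407, 0.0746]
tcp_rot: [[0.99, 0.139, -0.003], [0.139, -0.99, -0.001], [-0.003, 0.0, -1.0]]
ft_force: [-8.9, -0.9, 4.1]
opening: 0.0502
grasp_force: 4.1
```

send_rows(plan=[0.05,-0.01,0,0,0,0,0,0.05,-0.021,0,0,0,0,0,0.05,0,0,-0.025,0,0,0,0.05,0,0,-0.025,0,0,-0.1186,0.05,0,0,0,0,0,-0.1186,0.05,0,0,0,0,0,-0.1186,0.05,0,0,0,0,0,-0.1186,0.05,0,0,0,0,0,-0.1186,0.05,0,0,0,0,0,-0.1186,0.05,0,0,0,0,0,-0.1186,0.05,0,0,0,0,0,-0.1186,0.05,0,0,0,0,0,-0.1186])

```text
t: 17.88
ee_pos: [0.5692, 0.1367, 0.1251]
tcp_rot: [[0.35, 0.937, 0.001], [0.937, -0.35, 0.0], [0.001, 0.001, -1.0]]
ft_force: [-0.6, 0.1, -0.1]
opening: 0.0504
grasp_force: 0.0
```

send_rows(plan=[0.05,0,0,0,0,0,-0.1186,0.05,0,0,0,0,0,-0.1186,0.05,0,0,0,0,0,-0.1186,0.05,0,0,0,0,0,-0.1186,0.05,0,0,0,0,0,0])

```text
t: 18.3
ee_pos: [0.5691, 0.1367, 0.1251]
tcp_rot: [[-0.116, 0.993, 0.001], [0.993, 0.116, 0.0], [0.0, 0.001, -1.0]]
ft_force: [0.5, -0.5, 0.5]
opening: 0.0496
grasp_force: 0.0
```

send_rows(plan=[0.05,0.028,-0.0063,0,0,0,0,0.05,0.028,-0.0063,0,0,0,0,0.05,0.028,-0.0063,0,0,0,0,0.05,0.028,-0.0063,0,0,0,0,0.05,0.028,-0.0063,0,0,0,0,0.05,0.028,-0.0063,0,0,0,0,0.05,0.028,-0.0063,0,0,0,0,0.05,0.028,-0.0063,0,0,0,0,0.05,0.028,-0.0063,0,0,0,0,0.05,0.028,-0.0063,0,0,0,0,0.05,0,0,0,0,0,0,0.05,0,0,0,0,0,0])

```text
t: 19.3
ee_pos: [0.4749, 0.4092, 0.1248]
tcp_rot: [[-0.109, 0.994, 0.001], [0.994, 0.109, 0.0], [0.0, 0.001, -1.0]]
ft_force: [0.2, 0.6, -0.6]
opening: 0.0502
grasp_force: 0.0
```

Run:
```python
from r import *
for n in("side","top"):
    im=viewer.camera(n);cv2.imwrite(f"pics/{n}3.png",im);r=rings(n,im)+[0,-.002 if n=="side" else .002];print(n,np.round(r,4).tolist(),np.round((r-O)@RR,4).tolist())
```

```text
side [[0.96, 0.2147], [0.6539, 0.1464], [0.6654, 0.0198], [1.7549, -0.8472]] [[0.3492, 0.1858], [0.039, 0.1399], [0.0412, 0.0129], [1.0647, -0.9312]]
top [[0.6529, 0.1468], [0.6628, 0.0202], [0.6997, 0.1808]] [[0.0381, 0.1405], [0.0387, 0.0134], [0.0872, 0.1709]]
```

View pics/side3.png

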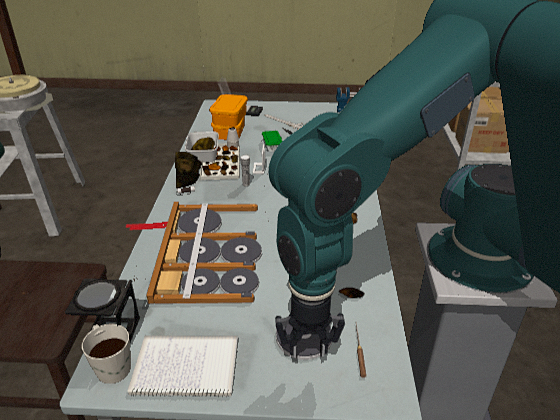

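send_rows(plan=[0.05,0,0,0.02,0,0,0,0.05,0,0,0.02,0,0,0,0.05,0,0,0.01,0,0,0,0.05,0,0,0,0,0,0,0.05,-0.01,0,0,0,0,0,0.05,-0.01,0,0,0,0,0,0.05,-0.012,0,0,0,0,0,0.05,-0.015,0,0,0,0,0,0.05,-0.018,0,0,0,0,0,0.05,-0.018,0,0,0,0,0,0.05,-0.018,0,0,0,0,0,0.05,-0.018,0,0,0,0,0])

```text
t: 20.4
ee_pos: [0.4888, 0.288, 0.0757]
tcp_rot: [[-0.11, 0.994, 0.001], [0.994, 0.11, 0.001], [0.001, 0.001, -1.0]]
ft_force: [-0.0, 2.6, 1.8]
opening: 0.0501
grasp_force: 1.7
```

send_rows(plan=[0.05,-0.018,0,0,0,0,0,0.05,-0.018,0,0,0,0,0,0.05,-0.018,0,0,0,0,0,0.05,-0.018,0,0,0,0,0,0.05,-0.018,0,0,0,0,0,0.05,-0.018,0,0,0,0,0,0.05,-0.018,0,0,0,0,0,0.05,-0.018,0,0,0,0,0,0.05,-0.018,0,0,0,0,0,0.05,-0.018,0,0,0,0,0,0.05,-0.018,0,0,0,0,0,0.05,-0.018,0,0,0,0,0])

```text
t: 21.4
ee_pos: [0.5119, 0.0733, 0.0756]
tcp_rot: [[-0.11, 0.994, 0.001], [0.994, 0.11, 0.001], [0.0, 0.001, -1.0]]
ft_force: [0.9, 4.4, 2.2]
opening: 0.0501
grasp_force: 1.9
```

send_rows(plan=[0.05,-0.018,0,0,0,0,0,0.05,-0.018,0,0,0,0,0,0.05,-0.018,0,0,0,0,0,0.05,-0.016,0,0,0,0,0,0.05,-0.016,0,0,0,0,0,0.05,-0.012,0,0,0,0,0,0.05,-0.01,0,0,0,0,0,0.05,-0.006,0,0,0,0,0,0.05,0,0,0,0,0,0])

```text
t: 22.15
ee_pos: [0.5248, -0.0395, 0.075]
tcp_rot: [[-0.109, 0.994, 0.0], [0.994, 0.109, -0.001], [-0.001, 0.0, -1.0]]
ft_force: [-0.6, -0.1, -0.4]
opening: 0.0501
grasp_force: 0.0
```

Run:
```python
from r import *
for n in("side","top"):
    im=viewer.camera(n);cv2.imwrite(f"pics/{n}4.png",im);r=rings(n,im)+[0,-.002 if n=="side" else .002];print(n,np.round(r,4).tolist(),np.round((r-O)@RR,4).tolist())
```

```text
side [[0.96, 0.2147], [0.6541, 0.1445], [0.6654, 0.0198]] [[0.3492, 0.1858], [0.0391, 0.138], [0.0412, 0.0129]]
top [[0.6529, 0.1468], [0.6966, 0.1792], [0.7128, 0.0596]] [[0.0381, 0.1405], [0.084, 0.1695], [0.0914, 0.0491]]
```

View pics/top4.png

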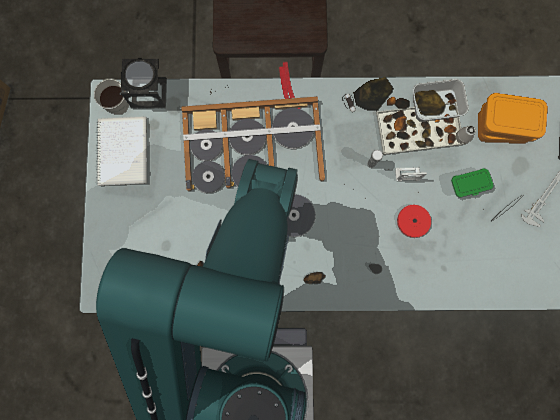

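send_rows(plan=[0.05,-0.005,0,0,0,0,0,0.05,-0.005,0,0,0,0,0,0.05,-0.004,0,0,0,0,0,0.05,-0.002,0,0,0,0,0,0.05,0,0,0,0,0,0])

```text
t: 22.67
ee_pos: [0.5266, -0.0546, 0.0749]
tcp_rot: [[-0.11, 0.994, 0.0], [0.994, 0.11, -0.0], [-0.0, 0.0, -1.0]]
ft_force: [-0.3, 1.3, -0.3]
opening: 0.0501
grasp_force: 0.2
```

Run:
```python
from r import *
print("before",ray("top",[(294,214)],.014)+[0,.002])
im=viewer.camera("top");g=cv2.cvtColor(im,cv2.COLOR_BGR2GRAY);x0,y0=288,203
m=(g[y0:226,x0:312]>130).astype(np.uint8)
for c in cv2.findContours(m,0,1)[0]:
    if cv2.contourArea(c)>8:
        b=cv2.boundingRect(c);u=(x0+b[0]+(b[2]-1)/2,y0+b[1]+(b[3]-1)/2);q=ray("top",[u],.014)[0]+[0,.002];print(b,u,q,(q-O)@RR)
print(status.get_state()["ee_pos"])
```

```text
before [[ 0.53503342 -0.11088629]]
[ 0.52659261 -0.05449568  0.0748594 ]
```

send_rows(plan=[0.05,0.02,0,0,0,0,0,0.05,0,0,-0.025,0,0,0,0.05,0,0,-0.025,0,0,0.1149,0.05,0,0,0,0,0,0.1149,0.05,0,0,0,0,0,0.1149,0.05,0,0,0,0,0,0.1149,0.05,0,0,0,0,0,0.1149,0.05,0,0,0,0,0,0.1149,0.05,0,0,0,0,0,0.1149,0.05,0,0,0,0,0,0.1149,0.05,0,0,0,0,0,0.1149,0.05,0,0,0,0,0,0.1149])

```text
t: 23.72
ee_pos: [0.5244, -0.0344, 0.1249]
tcp_rot: [[0.865, 0.502, 0.0], [0.502, -0.865, -0.001], [-0.0, 0.001, -1.0]]
ft_force: [0.0, 0.6, -0.4]
opening: 0.0501
grasp_force: 0.0
```

send_rows(plan=[0.05,0,0,0,0,0,0.1149,0.05,0,0,0,0,0,0.1149,0.05,0,0,0,0,0,0.1149,0.05,0,0,0,0,0,0.1149,0.05,-0.018,0.019,0,0,0,0,0.05,-0.018,0.019,0,0,0,0,0.05,-0.018,0.019,0,0,0,0,0.05,-0.018,0.019,0,0,0,0,0.05,-0.018,0.019,0,0,0,0,0.05,0,0,0,0,0,0,0.05,0,0,0,0,0,0])

```text
t: 24.63
ee_pos: [0.441, -0.1364, 0.1251]
tcp_rot: [[0.998, 0.07, 0.0], [0.07, -0.998, -0.001], [0.0, 0.001, -1.0]]
ft_force: [0.3, 0.3, -0.2]
opening: 0.0501
grasp_force: 0.0
```

Run:
```python
from r import *
s=status.get_state();p=np.array(s["ee_pos"]);print(p,np.round(s["tcp_rot"],3).tolist(),(p[:2]-O)@RR)
ringnear([.5345,-.1275],'w13')
```

```text
[ 0.44103147 -0.13643241  0.12508432] [[0.998, 0.07, 0.0], [0.07, -0.998, -0.001], [0.0, 0.001, -1.0]] [-0.19389278 -0.12663251]
tool [ 0.441  -0.1364] [ 0.3  0.3 -0.2] px [270.  56.] [68. 73.] disc [ 0.5367 -0.1239] rack [-0.0975 -0.1211] delta [0.0957 0.0125]
```

send_rows(plan=[0.05,0,0.0005,0.02,0,0,0,0.05,0,0,0.02,0,0,0,0.05,0,0,0.01,0,0,0,0.05,0,0,0,0,0,0,0.05,0.01,0,0,0,0,0,0.05,0.01,0,0,0,0,0,0.05,0.008,0,0,0,0,0,0.05,0.006,0,0,0,0,0,0.05,0.006,0,0,0,0,0,0.05,0.005,0,0,0,0,0,0.05,0,0,0,0,0,0])

```text
t: 25.6
ee_pos: [0.4875, -0.1329, 0.0751]
tcp_rot: [[0.997, 0.073, 0.001], [0.073, -0.997, -0.0], [0.001, 0.0, -1.0]]
ft_force: [0.1, 0.9, 1.3]
opening: 0.0499
grasp_force: 0.1
```

Run:
```python
from r import *
s=status.get_state();p=np.array(s["ee_pos"]);print((p[:2]-O)@RR)
ringnear(p[:2]+[.073,.005],'w14')
```

```text
[-0.14730264 -0.12645904]
tool [ 0.4875 -0.1329] [0.1 0.9 1.3] px [280.  99.] [91. 93.] disc [ 0.5601 -0.1272] rack [-0.0745 -0.1261] delta [0.0726 0.0057]
```

send_rows(plan=[0.05,0.01,0,0,0,0,0,0.05,0.01,0,0,0,0,0,0.05,0.01,0,0,0,0,0,0.05,0.01,0,0,0,0,0,0.05,0.01,0,0,0,0,0,0.05,0.01,0,0,0,0,0,0.05,0.01,0,0,0,0,0,0.05,0.01,0,0,0,0,0,0.05,0.008,0,0,0,0,0,0.05,0.008,0,0,0,0,0,0.05,0.006,0,0,0,0,0])

```text
t: 26.57
ee_pos: [0.5891, -0.1257, 0.0748]
tcp_rot: [[0.997, 0.072, -0.0], [0.072, -0.997, -0.001], [-0.0, 0.001, -1.0]]
ft_force: [-3.7, -3.2, 1.2]
opening: 0.05
grasp_force: 2.4
```

send_rows(plan=[0.05,0.005,0,0,0,0,0,0.05,0.004,0,0,0,0,0,0.05,0.002,0,0,0,0,0,0.05,0.001,0,0,0,0,0,0.05,0,0,0,0,0,0])

```text
t: 26.98
ee_pos: [0.6003, -0.1245, 0.0749]
tcp_rot: [[0.997, 0.073, 0.0], [0.073, -0.997, 0.0], [0.0, 0.0, -1.0]]
ft_force: [-0.6, -1.3, 0.1]
opening: 0.0501
grasp_force: 0.8
```

Run:
```python
from r import *
s=status.get_state();p=np.array(s["ee_pos"]);print((p[:2]-O)@RR)
ringnear(p[:2]+[.073,.005],'w15')
```

```text
[-0.03419234 -0.12637508]
tool [ 0.6003 -0.1245] [-0.6 -1.3  0.1] px [286.  98.] [88. 94.] disc [ 0.6736 -0.121 ] rack [ 0.0392 -0.1282] delta [0.0734 0.0035]
```

send_rows(plan=[0.05,0.001,0,0,0,0,0,0.05,0.001,0,0,0,0,0,0.05,0.001,0,0,0,0,0,0.05,0,0,0,0,0,0])

```text
t: 27.37
ee_pos: [0.6029, -0.1243, 0.0749]
tcp_rot: [[0.997, 0.072, -0.0], [0.072, -0.997, 0.0], [-0.0, -0.0, -1.0]]
ft_force: [-4.0, -1.2, 1.0]
opening: 0.05
grasp_force: 2.0
```

send_rows(plan=[0.05,0.001,0,0,0,0,0,0.05,0.001,0,0,0,0,0,0.05,0,0,0,0,0,0])

```text
t: 27.62
ee_pos: [0.6036, -0.1242, 0.0746]
tcp_rot: [[0.997, 0.072, -0.003], [0.072, -0.997, -0.0], [-0.003, 0.0, -1.0]]
ft_force: [-11.7, -2.3, 4.5]
opening: 0.0496
grasp_force: 5.9
```

Firm stop reached: the large lap is home. I'll back off, lift and check.

send_rows(plan=[0.05,-0.01,0,0,0,0,0,0.05,-0.02,0,0,0,0,0,0.05,-0.02,0,-0.02,0,0,0,0.05,-0.02,0,-0.04,0,0,0,0.05,-0.03,0,-0.04,0,0,0,0.05,-0.03,0,-0.04,0,0,0,0.05,-0.03,0,-0.03,0,0,0,0.05,0,0,0,0,0,0])

```text
t: 28.28
ee_pos: [0.4554, -0.1352, 0.2336]
tcp_rot: [[0.997, 0.072, 0.006], [0.072, -0.997, -0.003], [0.006, 0.003, -1.0]]
ft_force: [2.1, -1.5, 1.3]
opening: 0.05
grasp_force: 0.0
```

Run:
```python
from r import *
im=viewer.camera("wrist");a=cv2.resize(im,(400,300))
t=viewer.camera("top");s=viewer.camera("side")
cv2.imwrite("pics/fin.png",np.vstack([np.hstack([cv2.resize(s[190:310,145:305],(400,300)),cv2.resize(t[80:215,170:350],(400,300))]),np.hstack([a,cv2.resize(s,(400,300))])]))
r=rings("side",s)+[0,-.002];print(np.round((r-O)@RR,4).tolist())
```

```text
[[0.0391, 0.138], [0.0412, 0.0129], [0.042, -0.1289]]
```

View pics/fin.png

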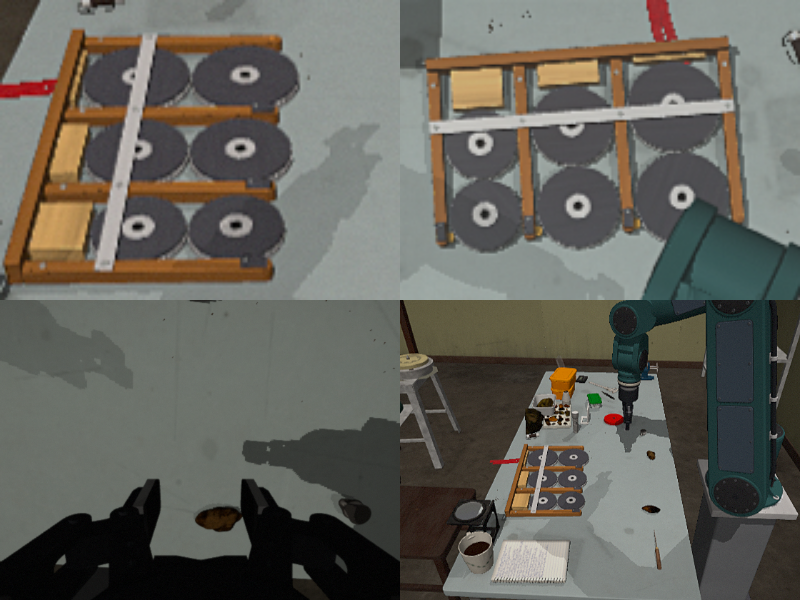

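```bash
python3 -c "
from rig import order
print(order.finish_job())"
```

```text
the job is handed in; nothing more can be done
None
```

I slid all three laps flat into the front places of their own lanes and pushed each against the lap behind it. The final pictures show them home and the bystanders apparently undisturbed. I handed the job in at about 28 s; no verdict came back.

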